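Hang the lift-off guard gate on the bench press and start it

TASK

The press's yellow guard gate is parked in the wooden rack. Hang it back on the press: lower it until both hinge knuckles sit fully down over the two pins - set it down, do not drop it - and leave it shut flat across the front of the press. Then, with the gate in place, push the green start plunger all the way in, hold it for a moment and let it spring out again; do not push that plunger in before the gate is hung, and leave the jar, pot and phone where they are.

Things in the scene. Friction and masses are not known exactly. Their poses are not given: they have to be found in the camera images.
- gate: Yellow guard gate, about 0.35 kg: frame 150 wide (own y -75 to +75) x 150 high (z) x 10 thick (x), clear pane. Origin: centre of its lower edge. Own -x is its front, facing the robot's side in the rack and on the press alike. A black grip paddle leans forward off the top rail; on the +y edge are two steel knuckles.
- handle (a point): Grip point on the black paddle (flat, 90 wide x 10 thick, 60 long from the top rail), mid thickness and width, 18 short of its free end. Gate frame x -18, y 0, z +186. The paddle runs along (-sin 25deg, 0, cos 25deg) of the gate: a tool gripping it squarely across its 10 mm is tilted 25 degrees from vertical when the gate is upright.
- knuckle_low (a point): Centre of the underside of the lower knuckle, a vertical steel tube, 26 outside, 14 bore, 22 tall, open at both ends. Gate frame x 0, y +88, z +22.
- knuckle_high (a point): Centre of the underside of the upper knuckle, the same tube 90 straight above the lower one. Gate frame x 0, y +88, z +112.
- press: Fixed bench press: grey base 230 x 310 x 80, two blue uprights, crosshead on top. Origin on the table; own -x is the front, facing the robot. With the gate hung and shut, the gate's origin is at x 0, y +30, z +98 here, axes parallel. Behind the gate: stop block it shuts against (y -65 to -30, front face x +12, top 235), hinge block (y 100 to 140, front x +22, top 230), uprights from x +58.
- crosshead (a point): Lower front edge of the crosshead, mid width: press frame x +55, y +38, z +315. The crosshead is 215 wide, 46 deep, 60 high and leaves no proper room for an upright gripper over the hung gate; a gripper tilted along the paddle, back towards the robot, clears it.
- pin_low (a point): Lower hinge pin: foot of the upright pin on top of its lug (press y 113 to 137, 12 thick), where the knuckle comes to rest. Press frame x 0, y +118, z +120. Pin diameter 10, 22 tall, the top 8 tapering to a 3 mm tip.
- pin_high (a point): Foot of the upper pin, the same, straight above: press z +210, lug from z 198 to 210. The lower knuckle cannot pass this lug from above: bring the gate in level from the front (towards press +x), 24 to 54 above its seated height (38 is midway), then straight down. Seated, both knuckle undersides rest on the lugs.
- plunger (a joint): Travel of the green start plunger, m: 0 out, 0.014 fully in. It springs back by itself; about 4 N to start it and 11 N fully in.
- plunger_top (a point): Centre of the plunger's flat green cap, 42 diameter, on a grey console (press x -50 to +17, y -153 to -87) up to 170 high. Press frame x -34, y -120, z +184 when out. This point's own z is the outward normal: 25 degrees from vertical, leaning to the press's front; push along the opposite direction.
- rack: Fixed wooden rack: base 120 x 210 x 62 and two pairs of cheeks (tops 122 above the table) with a 13 mm slot along own y in which the gate stands, its lower edge 62 above the table. Origin on the table below the slot's middle. Lift the gate over 62 to come clear; it may lean about 3 degrees in the slot.
- jar: White lidded jar, 60 diameter, 55 tall; origin at its foot. Leave alone.
- pot: White open pot, 60 diameter, 50 tall; origin at its foot. Leave alone.
- phone: Black phone lying flat, 140 x 70 x 12; origin centre of its underside. Leave alone.
Not all that is in view belongs to the job. Leave any purple or turquoise look-alike of the gate alone.

How it is judged:
By the outcome, as a careful person would: the job done as asked, in the order asked, and still so for the second after the job is handed in, with the robot touching nothing.
It also fails if it takes over 58 s, if anything falls off the work surface, if the arm or the gripper's body presses on something with over 40 N, if the wrist force passes 120 N, or if a joint passes its speed limit or range.

ROBOT

A 6-joint arm with a two-finger parallel gripper is mounted at the origin on the work surface. World frame = base frame: x ahead of the robot, y to its left, z up, the work surface at z = 0. Lengths are in m, angles in rad, forces in N, time in s.
With the tool pointing down it reaches from about 0.375 to 0.975 m from the base axis. Payload 3.8 kg.
Tool frame: the origin (TCP) lies where the fingers leave the gripper's body, on its centre line; the fingertips stand 73 mm ahead of it and the grasp point (between the pads) lies 54 mm ahead of it; z points along the fingers, y is the line along which they close (so a half turn about z gives the same grasp; the last joint's range is limited). The gripper opens to 85 mm and grips with 20 to 120 N. Pads are 22 mm wide; open, the fingers measure 114 mm over their backs; the gripper's body (76 mm by 85 mm) begins 54 mm behind the grasp point. The pads swing forward as they close: fully open they stand 13 mm farther back than shut.
Start: joints at [1.149, 0.264, 1.604, -0, 1.274, -0.037], TCP at [0.253, 0.626, 0.304] pointing down, gripper open.
Joint ranges: [-2.63, 2.63], [-0.94, 2.18], [0.31, 2.57], [-1.31, 4.45], [0, 2.66], [-2.55, 2.55]. Speed limits (rad/s): [2.57, 2.57, 3.14, 3.14, 3.14, 3.14].

INTERFACE

Orientations are given as a rotation vector (axis times angle).
In Python, from workcell import read_state, viewer, bot gives the robot as it stands.
- The arm moves only by the tool jog_arm, never from a script. Its argument "increments" is a list that holds one entry, the list of rows, each a list of 7 numbers: the shift along the tool's x, y, z in units of 30 mm (1.0 is 30 mm), then the turn, a rotation vector about the tool's x, y, z in units of 6 degrees (1.0 is 6 degrees), then the opening, from -1 (shut) to 1 (fully open). A call has exactly 5 rows; each row shifts and turns the commanded pose from where the row before left it, along the tool's axes as they then stand; what a row does not reach is not made up. A row lasts 1/12 s, in which the tool goes at most 41.7 mm and 7.16 degrees, less where a joint would pass 70% of its speed; a pose out of reach is approached as far as the arm can. A call is refused whole if a number of a shift passes 1 or a number of a turn 1, either way. A call with a gripper value outside its range is refused whole. The fingers move at their own pace and stop on an object; "force" is the grip in N (left out, the last holds). Time passes only in rows, so rows that do not move let the fingers close, or fill a call up. It gives the time, the measured TCP pose, the force, the opening and the grip force at its end, in the units of the state.
- read_state(): the state, without advancing time (a new reading comes with each control period).
- viewer.read_camera(name): name is "scene" or "top" or "wrist"; returns (picture, depth): 480x640x3 uint8, blue, green, red; 480x640 float32, m along the optical axis (not along the pixel's ray), 0 where there is no reading.
- viewer.camera_params(name): a dict with "fx", "fy", "cx", "cy" (pixels), "R" (3x3) and "t" (3): a world point X has camera coordinates R X + t; the wrist camera has in their place "hand_eye" (4x4, takes a point from camera to tool coordinates, whose origin is the TCP and whose axes are the flange's). Camera axes: x right, y down, z forward; pixel columns grow to the right and rows downward; lengths in m; the calibration is good to about 2 mm. A picture is of the moment at which its call begins: read the wrist's pose just before it. camera_params takes no time and is no camera call.
- bot.finish_job(): hands the job in; it is judged then, once.
The state is a dict: "time": time; "q": joint angles; "joint_vel": joint speeds; "joint_torque": joint torques, N m; "tool_pos": TCP position; "tcp_rot": TCP orientation; "wrist_force": force on the tool from outside, world axes, zero at the start; "torque": the same for the moment, N m; "width": opening from 0.0 (shut) to 1.0 (fully open); "grip_force": force on a finger pad.
Only numpy, scipy, OpenCV 4.12 (cv2) and the standard library are available. Lean on these libraries where they do the work, as an engineer would, in place of code of your own. Each camera call takes 0.05 s, during which the arm holds its last target. There are 200 camera calls.

## Working session

There is one attempt and no reset: what is moved stays moved. The work goes in short steps, Python scripts to look and compute and a tool call to move; the robot and the scene stay as the last step left them, time stands still between calls to the robot, and variables do not carry over. Pictures are saved under pics/ and viewed, at most 10 in all, crops included, and the job is handed in when it is done.

Besides the shell and the picture viewer there is one more tool, called in YAML: its name, and indented under it one key for each argument. jog_arm: Moves the arm, as the interface text tells. Its arguments: {"type":"object","properties":{"increments":{"type":"array","items":{"type":"array","items":{"type":"array","items":{"type":"number"}}}},"force":{"type":"number"}},"required":["increments"]}

```bash
mkdir -p pics; ls
cat > h.py <<'E'
import numpy as np, cv2, sys
from workcell import read_state, viewer, bot
from scipy.spatial.transform import Rotation as Ro
def cloud(name):
    s=read_state(); im,d=viewer.read_camera(name); p=viewer.camera_params(name)
    v,u=np.mgrid[0:480,0:640]
    c=np.dstack([(u-p['cx'])/p['fx']*d,(v-p['cy'])/p['fy']*d,d])
    if 'R' in p: w=(c-np.array(p['t']))@np.array(p['R'])
    else:
        H=np.array(p['hand_eye']); t=c@H[:3,:3].T+H[:3,3]
        w=t@Ro.from_rotvec(s['tcp_rot']).as_matrix().T+np.array(s['tool_pos'])
    w[d==0]=np.nan
    return im,w
E
python3 - <<'E'
from h import *
print(read_state())
for n in('scene','top'):
    im,w=cloud(n); cv2.imwrite(f'pics/{n}0.png',im); np.savez(f'{n}0.npz',im=im,w=w)
    print(viewer.camera_params(n))
E
```

```text
pics
{'time': 0.0, 'q': array([ 1.14910307e+00,  2.64792460e-01,  1.60538917e+00, -1.05370025e-05,
        1.27369255e+00, -3.68882299e-02]), 'joint_vel': array([-9.77700055e-04,  1.68463272e-04,  1.83670157e-03, -9.77256470e-04,
        4.01881240e-05,  1.57190847e-03]), 'joint_torque': array([-5.43666611e-04, -5.15119743e+01, -3.67313004e+01,  7.89721116e-05,
        1.32497092e-02, -1.71491740e-05]), 'tool_pos': array([0.25314325, 0.62511774, 0.30252716]), 'tcp_rot': array([-0.60062546, -3.08312259,  0.00349304]), 'wrist_force': array([ 0.39926106, -0.41483618,  0.20931163]), 'torque': array([0.00123856, 0.01188733, 0.00052536]), 'grip_force': 0.0, 'width': 0.9949864918466358}
{'fx': 556.3315783081235, 'fy': 556.3315783081235, 'cx': 321.69138361016223, 'cy': 239.08244747199558, 'R': array([[ 0.98326159,  0.18115265,  0.01950265],
       [ 0.12910759, -0.61721392, -0.77613028],
       [-0.12856075,  0.76565703, -0.63027092]]), 't': array([-0.50937061,  0.04291157,  1.89548273])}
{'fx': 585.8316137556671, 'fy': 585.8316137556671, 'cx': 310.90531595805516, 'cy': 241.38334752406107, 'R': array([[ 0.00513516, -0.99994309,  0.00935112],
       [-0.98800951, -0.00651642, -0.15425545],
       [ 0.15430761, -0.00844687, -0.98798675]]), 't': array([-0.061359  ,  0.55225427,  1.8512586 ])}
```

```bash
python3 -c "
from h import *
a=cv2.imread('pics/scene0.png');b=cv2.imread('pics/top0.png')
cv2.imwrite('pics/a.png',a)"
```

```text
(no output)
```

View pics/scene0.png

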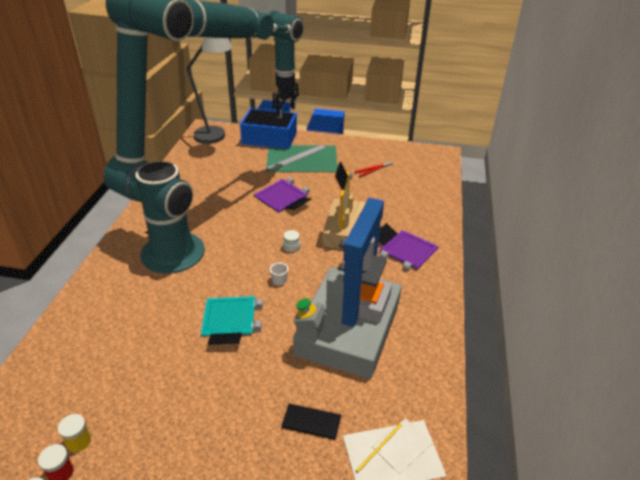

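View pics/top0.png

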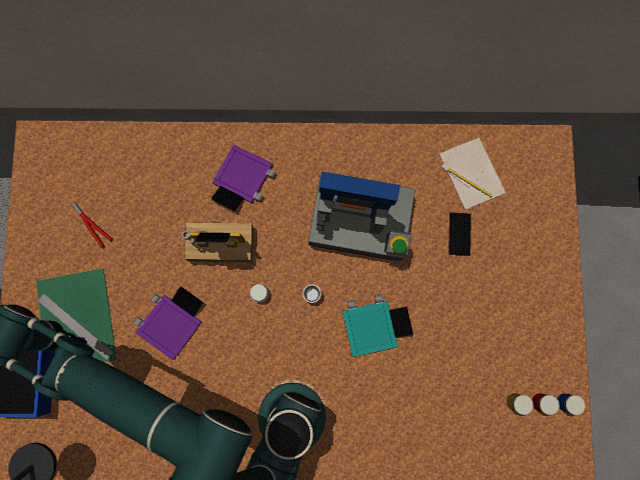

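The scene view shows the yellow gate in the rack at (343,195), seen edge-on. The top view has it at (217,237), with the press at (362,225) and the green plunger at (400,244). Candidates in the top view are the yellow gate (217,237), purple (243,173), purple (168,326) and turquoise (370,328). I choose the yellow one standing in the rack.

Run:
```python
from h import *
T=np.load('top0.npz');S=np.load('scene0.npz')
np.set_printoptions(precision=4,suppress=True)
def hsv(z): return cv2.cvtColor(z['im'],cv2.COLOR_BGR2HSV)
def rect(p,n):
    r=cv2.minAreaRect((p[:,:2]*1000).astype(np.float32)); print(n,len(p),np.array(r[0])/1000,r[1],r[2],p.mean(0))
for n,z,boxes in(('top',T,dict(rack=(180,215,260,270),press=(300,165,420,265))),('scene',S,dict(rack=(318,160,365,252),press=(285,195,410,380)))):
    h=hsv(z);w=z['w']
    for k,(u0,v0,u1,v1) in boxes.items():
        m=np.zeros(h.shape[:2],bool);m[v0:v1,u0:u1]=1
        zz=w[...,2]
        if k=='press':
            rect(w[m&(abs(zz-.08)<.006)&(h[...,1]<80)],n+' base')
            g=m&(h[...,0]>45)&(h[...,0]<80)&(h[...,1]>120); 
            rect(w[g],n+' green')
            b=m&(h[...,0]>100)&(h[...,0]<125)&(h[...,1]>120)&(zz>.36);rect(w[b],n+' blue top')
        else:
            rect(w[m&(abs(zz-.062)<.006)],n+' rackbase')
            rect(w[m&(abs(zz-.122)<.005)],n+' cheeks')
            y=m&(h[...,0]>20)&(h[...,0]<32)&(h[...,1]>150)&(h[...,2]>60)&(zz>.13); rect(w[y],n+' yellow')
            k=m&(h[...,2]<50)&(zz>.2); rect(w[k],n+' paddle'); print(np.nanmin(w[k],0),np.nanmax(w[k],0))
a=cv2.resize(T['im'][160:275,175:425],None,fx=3,fy=3,interpolation=cv2.INTER_CUBIC)
cv2.imwrite('pics/crop.png',a)
```

```text
top rackbase 1388 [0.5494 0.24  ] (209.7458038330078, 121.10712432861328) 89.40030670166016 [0.5455 0.236  0.0617]
top cheeks 72 [0.55  0.227] (40.44504165649414, 143.22799682617188) 0.24923914670944214 [0.5427 0.2247 0.1216]
top yellow 35 [0.5478 0.2288] (143.62660217285156, 7.916621208190918) 88.67510986328125 [0.5471 0.2129 0.2126]
top paddle 297 [0.5332 0.2237] (136.2506561279297, 34.2830696105957) 89.71419525146484 [0.5319 0.2261 0.2463]
[0.5159 0.1556 0.2002] [0.5502 0.2918 0.275 ]
top base 2579 [ 0.6336 -0.2191] (308.18121337890625, 230.45204162597656) 80.41085052490234 [ 0.5952 -0.2222  0.0799]
top green 145 [ 0.5844 -0.2406] (247.2528076171875, 37.585750579833984) 50.89525604248047 [ 0.5193 -0.3196  0.184 ]
top blue top 1368 [ 0.6524 -0.1843] (212.8032684326172, 48.53723907470703) 80.58930206298828 [ 0.6516 -0.1845  0.374 ]
scene rackbase 678 [0.5523 0.2337] (223.912353515625, 117.46763610839844) 88.91014862060547 [0.5447 0.2218 0.0612]
scene cheeks 72 [0.5538 0.2214] (151.91751098632812, 39.80050277709961) 89.21795654296875 [0.558  0.2193 0.1206]
scene yellow 9 [0.5511 0.1935] (4.294009685516357, 90.9568099975586) 0.3547183573246002 [0.5519 0.173  0.1958]
scene paddle 146 [0.5388 0.2198] (26.775402069091797, 83.30050659179688) 1.9975852966308594 [0.5387 0.2173 0.2424]
[0.525  0.1785 0.2171] [0.5523 0.2616 0.2692]
scene base 2770 [ 0.639  -0.2242] (315.2341003417969, 230.90182495117188) 80.5478286743164 [ 0.6568 -0.2883  0.0795]
scene green 111 [ 0.5245 -0.3264] (31.645862579345703, 43.182777404785156) 11.439984321594238 [ 0.525  -0.3288  0.1849]
scene blue top 944 [ 0.6588 -0.192 ] (215.49093627929688, 44.77655792236328) 79.59574127197266 [ 0.6579 -0.2052  0.3734]
```

View pics/crop.png

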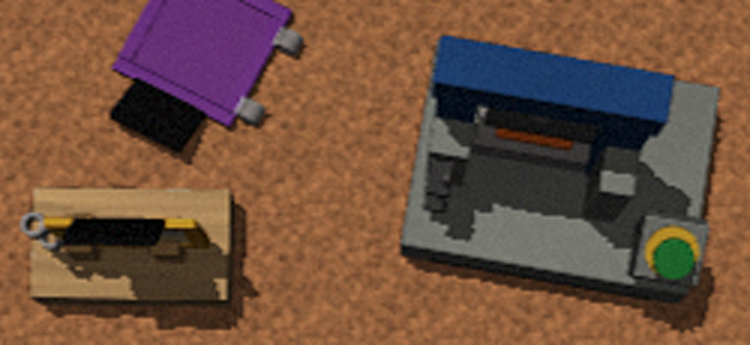

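The crop confirms the yellow gate in the rack, with its knuckles on the left at (35,225) and the black paddle at (115,232) leaning to the robot. The press is yawed about -9.6°, with the plunger at (675,257). I'll plan the move to a pre-grasp point.

```bash
cat >> h.py <<'E'
from scipy.optimize import fsolve
def toolR(yaw,tilt=25):
    c,s=np.cos(np.radians(tilt)),np.sin(np.radians(tilt))
    return Ro.from_euler('z',yaw,degrees=True).as_matrix()@np.array([[0,c,s],[1,0,0],[0,s,-c]])
def plan(p,R,n,p0=None,R0=None):
    "constant rows (30 mm, 6 deg units) over n rows from the present pose to p,R"
    s=read_state(); p0=s['tool_pos'] if p0 is None else p0
    R0=Ro.from_rotvec(s['tcp_rot']).as_matrix() if R0 is None else R0
    w=Ro.from_matrix(R0.T@R).as_rotvec()/n
    M=sum(R0@Ro.from_rotvec(k*w).as_matrix() for k in range(n))
    d=np.linalg.solve(M,p-p0)
    print('x%d'%n,np.round(np.r_[d/.03,np.degrees(w)/6],3))
E
python3 - <<'E'
from h import *
np.set_printoptions(precision=4,suppress=True)
print(viewer.camera_params('wrist'))
s=read_state();p0=s['tool_pos']
R=toolR(-0.6); hd=np.array([.532,.22,.248])
t=hd-.184*R[:,2]; print(t)
plan(t,R,20)
E
```

```text
{'fx': 408.9849116877783, 'fy': 408.9849116877783, 'cx': 322.18990189011987, 'cy': 238.9840188978491, 'hand_eye': array([[ 0.0001, -0.9566, -0.2915,  0.0747],
       [ 1.    , -0.0001,  0.001 ,  0.0001],
       [-0.001 , -0.2915,  0.9566, -0.0698],
       [ 0.    ,  0.    ,  0.    ,  1.    ]])}
[0.4542 0.2208 0.4148]
x20 [-0.805 -0.092 -0.175 -0.184 -0.124  0.562]
```

jog_arm:
  increments:
    - [[-0.8,-0.09,-0.18,-0.18,-0.12,0.56,1],[-0.8,-0.09,-0.18,-0.18,-0.12,0.56,1],[-0.8,-0.09,-0.18,-0.18,-0.12,0.56,1],[-0.8,-0.09,-0.18,-0.18,-0.12,0.56,1],[-0.8,-0.09,-0.18,-0.18,-0.12,0.56,1]]

```text
time: 0.52
tool_pos: [0.3513, 0.5548, 0.3323]
tcp_rot: [1.022, 2.884, 0.122]
wrist_force: [0.7, 1.2, 1.2]
width: 1.002
grip_force: 0.0
```

jog_arm:
  increments:
    - [[-0.8,-0.09,-0.18,-0.18,-0.12,0.56,1],[-0.8,-0.09,-0.18,-0.18,-0.12,0.56,1],[-0.8,-0.09,-0.18,-0.18,-0.12,0.56,1],[-0.8,-0.09,-0.18,-0.18,-0.12,0.56,1],[-0.8,-0.09,-0.18,-0.18,-0.12,0.56,1]]

```text
time: 0.93
tool_pos: [0.4209, 0.4579, 0.364]
tcp_rot: [1.396, 2.627, 0.236]
wrist_force: [0.8, -0.1, 0.3]
width: 0.997
grip_force: 0.0
```

jog_arm:
  increments:
    - [[-0.8,-0.09,-0.18,-0.18,-0.12,0.56,1],[-0.8,-0.09,-0.18,-0.18,-0.12,0.56,1],[-0.8,-0.09,-0.18,-0.18,-0.12,0.56,1],[-0.8,-0.09,-0.18,-0.18,-0.12,0.56,1],[-0.8,-0.09,-0.18,-0.18,-0.12,0.56,1]]

```text
time: 1.35
tool_pos: [0.4562, 0.3436, 0.3938]
tcp_rot: [1.721, 2.322, 0.34]
wrist_force: [0.4, 0.8, 0.9]
width: 1.001
grip_force: 0.0
```

jog_arm:
  increments:
    - [[-0.8,-0.09,-0.18,-0.18,-0.12,0.56,1],[-0.8,-0.09,-0.18,-0.18,-0.12,0.56,1],[-0.8,-0.09,-0.18,-0.18,-0.12,0.56,1],[-0.8,-0.09,-0.18,-0.18,-0.12,0.56,1],[-0.8,-0.09,-0.18,-0.18,-0.12,0.56,1]]

```text
time: 1.77
tool_pos: [0.4542, 0.2226, 0.4177]
tcp_rot: [1.995, 1.977, 0.432]
wrist_force: [-0.4, -0.2, 0.6]
width: 1.002
grip_force: 0.0
```

Run:
```python
from h import *
np.set_printoptions(precision=4,suppress=True)
s=read_state(); print(s['time'],s['tool_pos'],s['q']); R=Ro.from_rotvec(s['tcp_rot']).as_matrix(); print(R)
im,w=cloud('wrist'); cv2.imwrite('pics/w1.png',im); np.savez('w1.npz',im=im,w=w)
h=cv2.cvtColor(im,cv2.COLOR_BGR2HSV)
m=(h[...,2]<60)&(w[...,2]>.2)&(w[...,2]<.3)
p=w[m]; print(len(p),np.percentile(p,[2,50,98],axis=0))
p=p-p.mean(0) if len(p) else p
if len(p): print(np.linalg.svd(p,full_matrices=False)[2])
```

```text
1.7667 [0.4542 0.2226 0.4177] [ 0.5184 -0.3093  2.0042 -0.235   1.0819  0.5999]
[[ 0.0083  0.9101  0.4144]
 [ 1.     -0.009  -0.0003]
 [ 0.0034  0.4143 -0.9101]]
2484 [[0.5179 0.1877 0.2406]
 [0.5221 0.2351 0.2636]
 [0.5387 0.2742 0.2658]]
[[ 0.0302  0.9991 -0.0294]
 [-0.575   0.0414  0.8171]
 [-0.8176  0.0078 -0.5757]]
```

View pics/w1.png

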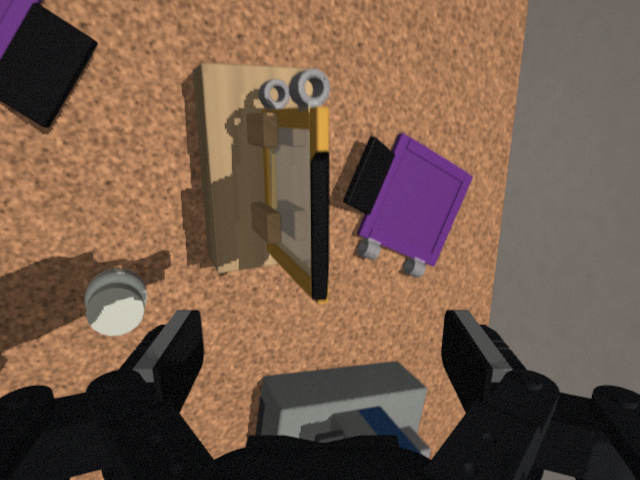

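The wrist picture shows the paddle's free edge at columns 311–328, rows 152–298. The knuckles are at (311,88) and (274,95), and the rack is below them. I'll cast rays to fix the paddle centre.

```bash
cat >> h.py <<'E'
def ray(name,uv,z,s=None):
    p=viewer.camera_params(name); c=np.array([(uv[0]-p['cx'])/p['fx'],(uv[1]-p['cy'])/p['fy'],1.])
    if 'R' in p: R=np.array(p['R']);o=-R.T@p['t'];d=R.T@c
    else:
        s=s or read_state();H=np.array(p['hand_eye']);Rt=Ro.from_rotvec(s['tcp_rot']).as_matrix()
        o=Rt@H[:3,3]+s['tool_pos'];d=Rt@H[:3,:3]@c
    return o+d*(z-o[2])/d[2]
E
python3 - <<'E'
from h import *
np.set_printoptions(precision=4,suppress=True)
for n,f in(('wrist','w1'),('top','top0')):
    z=np.load(f+'.npz');h=cv2.cvtColor(z['im'],cv2.COLOR_BGR2HSV);w=z['w']
    m=(h[...,2]<60)&(w[...,2]>.25)&(w[...,2]<.285)&(abs(w[...,1]-.23)<.07)
    v,u=np.nonzero(m);
    k,l,st,_=cv2.connectedComponentsWithStats(m.astype(np.uint8)); i=1+np.argmax(st[1:,4]); print(n,st[i])
    v,u=np.nonzero(l==i); box=cv2.boxPoints(cv2.minAreaRect(np.c_[u,v].astype(np.float32)))
    for c in box: print(c,ray(n,c,.268))
    p=w[l==i]; print('depth',np.percentile(p,[1,50,99],axis=0))
    m=(h[...,0]>20)&(h[...,0]<32)&(h[...,1]>150)&(h[...,2]>50)&(abs(w[...,2]-.21)<.012)&(abs(w[...,1]-.23)<.1)&(abs(w[...,0]-.55)<.05)
    p=w[m];print('rail',len(p),np.percentile(p,[1,50,99],axis=0))
    # knuckles grey
    m=(h[...,1]<60)&(abs(w[...,1]-.31)<.03)&(abs(w[...,0]-.55)<.03)&(abs(w[...,2]-.196)<.012); p=w[m]
    print('kn',len(p),np.percentile(p,[2,50,98],axis=0) if len(p) else '', np.median(np.argwhere(m),0) if len(p) else '')
E
```

```text
wrist [ 310  154   18  145 2383]
[310. 154.] [0.515  0.2727 0.268 ]
[327. 154.] [0.5255 0.2722 0.268 ]
[327. 298.] [0.5246 0.1827 0.268 ]
[310. 298.] [0.513  0.1851 0.268 ]
depth [[0.5178 0.1865 0.2586]
 [0.522  0.2338 0.2637]
 [0.5274 0.2743 0.266 ]]Traceback (most recent call last):
  File "<stdin>", line 12, in <module>
    return _quantile_unchecked(
        a, q, axis, out, overwrite_input, method, keepdims, weights)
    return _ureduce(a,
                    func=_quantile_ureduce_func,
    ...<5 lines>...
                    overwrite_input=overwrite_input,
                    method=method)
    r = func(a, **kwargs)
    result = _quantile(arr,
                       quantiles=q,
    ...<2 lines>...
                       out=out,
                       weights=wgt)
    slices_having_nans = np.isnan(arr[-1, ...])
                                  ~~~^^^^^^^^^
IndexError: index -1 is out of bounds for axis 0 with size 0
```

Run:
```python
from h import *
plan(np.array([.529,.229,.248])-.054*toolR(-.8)[:,2],toolR(-.8),10)
```

```text
x10 [ 0.034 -0.01   0.442 -0.007 -0.002  0.001]
```

jog_arm:
  increments:
    - [[0.03,-0.01,0.65,-0.01,0,0,1],[0.03,-0.01,0.65,-0.01,0,0,1],[0.03,-0.01,0.65,-0.01,0,0,1],[0.03,-0.01,0.65,-0.01,0,0,1],[0.03,-0.01,0.65,0,0,0,1]]

```text
time: 2.23
tool_pos: [0.4936, 0.2284, 0.3275]
tcp_rot: [1.99, 1.978, 0.436]
wrist_force: [0.1, -0.4, 0.7]
width: 1.001
grip_force: 0.0
```

jog_arm:
  increments:
    - [[0.04,-0.01,0.3,-0.01,0,0,1],[0.04,-0.01,0.3,-0.01,0,0,1],[0.04,-0.01,0.25,-0.01,0,0,1],[0.03,-0.01,0.2,0,0,0,1],[0.03,-0.01,0.1,0,0,0,1]]

```text
time: 2.65
tool_pos: [0.5069, 0.2342, 0.2965]
tcp_rot: [1.988, 1.976, 0.439]
wrist_force: [-0.0, -0.0, -0.3]
width: 0.999
grip_force: 0.0
```

Run:
```python
from h import *
np.set_printoptions(precision=4,suppress=True)
s=read_state();R=Ro.from_rotvec(s['tcp_rot']).as_matrix();print(s['tool_pos'],R)
plan(np.array([.529,.229,.248])-.054*toolR(-.8)[:,2],toolR(-.8),1)
im,w=cloud('wrist'); cv2.imwrite('pics/w2.png',im); np.savez('w2.npz',im=im,w=w)
t=(w-s['tool_pos'])@R  # tool coordinates
h=cv2.cvtColor(im,cv2.COLOR_BGR2HSV)
m=(h[...,0]>18)&(h[...,0]<34)&(h[...,1]>130)&(abs(w[...,2]-.21)<.01)
p=w[m];print('rail',len(p),np.percentile(p,[2,50,98],axis=0) if len(p) else '')
```

```text
[0.5069 0.2342 0.2965] [[ 0.0051  0.9072  0.4207]
 [ 1.     -0.006   0.0008]
 [ 0.0032  0.4207 -0.9072]]
x1 [-0.163 -0.016 -0.025 -0.02  -0.064  0.064]
rail 2049 [[0.5433 0.2663 0.2008]
 [0.546  0.2885 0.2114]
 [0.5518 0.3031 0.213 ]]
```

View pics/w2.png

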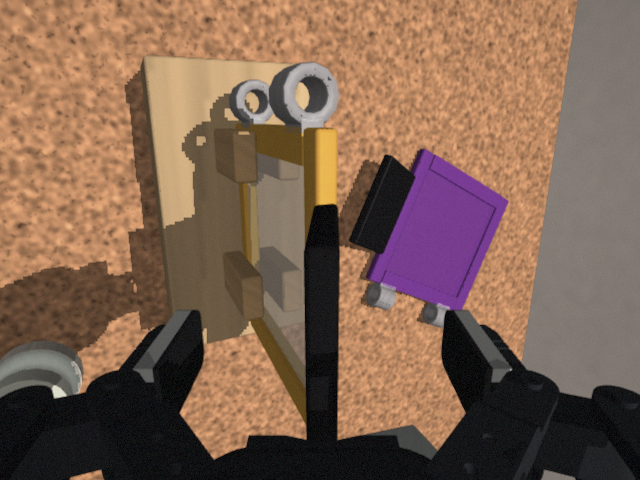

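The wrist view shows the paddle at columns 307–337, centred between the fingertips (200 and 443). The upper knuckle ring is at (303,95). Closing now.

jog_arm:
  increments:
    - [[-0.16,-0.01,0,-0.02,-0.03,0.03,1],[0,0,0,0,-0.03,0.03,-1],[0,0,0,0,0,0,-1],[0,0,0,0,0,0,-1],[0,0,0,0,0,0,-1]]
  force: 70

```text
time: 3.12
tool_pos: [0.5066, 0.2292, 0.2972]
tcp_rot: [1.992, 1.965, 0.437]
wrist_force: [0.1, 0.4, -1.1]
width: 0.453
grip_force: 0.0
```

jog_arm:
  increments:
    - [[0,0,0,0,0,0,-1],[0,0,0,0,0,0,-1],[0,0,0,0,0,0,-1],[0,0,0,0,0,0,-1],[0,0,0,0,0,0,-1]]

```text
time: 3.53
tool_pos: [0.5073, 0.2292, 0.2972]
tcp_rot: [1.991, 1.964, 0.438]
wrist_force: [4.8, -0.2, -1.6]
width: 0.112
grip_force: 68.6
```

jog_arm:
  increments:
    - [[0,0.13,-0.27,0,0,0,-1],[0,0.13,-0.27,0,0,0,-1],[0,0.13,-0.27,0,0,0,-1],[0,0.13,-0.27,0,0,0,-1],[0,0.13,-0.27,0,0,0,-1]]

```text
time: 3.95
tool_pos: [0.5072, 0.2289, 0.3405]
tcp_rot: [1.991, 1.966, 0.434]
wrist_force: [6.3, -1.0, -8.5]
width: 0.109
grip_force: 68.7
```

jog_arm:
  increments:
    - [[0,0.13,-0.27,0,0,0,-1],[0,0.13,-0.27,0,0,0,-1],[0,0.13,-0.27,0,0,0,-1],[0,0.13,-0.27,0,0,0,-1],[0,0.13,-0.27,0,0,0,-1]]

```text
time: 4.37
tool_pos: [0.5068, 0.229, 0.3859]
tcp_rot: [1.994, 1.967, 0.432]
wrist_force: [0.2, -0.2, -3.4]
width: 0.107
grip_force: 69.9
```

```bash
cat >> h.py <<'E'
YAW=-9.5; PO=np.array([.572,-.212,0]) # press pose
def P(x,y,z): return PO+Ro.from_euler('z',YAW,degrees=True).as_matrix()@(np.array([x,y,z])/1000)
def tcp_for_gate(x,y,z): # gate origin in press mm, upright, shut
    return P(x-18,y,z+186)-.054*toolR(YAW)[:,2]
E
python3 - <<'E'
from h import *
np.set_printoptions(precision=4,suppress=True)
s=read_state();R=Ro.from_rotvec(s['tcp_rot']).as_matrix();print(s['tool_pos'],R,s['wrist_force'],s['torque'],s['width'])
print(tcp_for_gate(-90,30,136))
plan(tcp_for_gate(-90,30,136),toolR(YAW),20)
E
```

```text
[0.5068 0.229  0.3859] [[ 0.0139  0.9075  0.4199]
 [ 0.9999 -0.0123 -0.0063]
 [-0.0006  0.4199 -0.9076]] [ 0.1871 -0.245  -3.3743] [-0.0116  0.5208 -0.021 ] 0.10719592475064285
[ 0.4479 -0.1608  0.3709]
x20 [-0.656 -0.049  0.005 -0.001 -0.03   0.066]
```

jog_arm:
  increments:
    - [[-0.66,-0.05,0,0,-0.03,0.07,-1],[-0.66,-0.05,0,0,-0.03,0.07,-1],[-0.66,-0.05,0,0,-0.03,0.07,-1],[-0.66,-0.05,0,0,-0.03,0.07,-1],[-0.66,-0.05,0,0,-0.03,0.07,-1]]

```text
time: 4.78
tool_pos: [0.4972, 0.1297, 0.3831]
tcp_rot: [2.029, 1.923, 0.426]
wrist_force: [0.6, -1.3, -4.1]
width: 0.106
grip_force: 70.0
```

jog_arm:
  increments:
    - [[-0.66,-0.05,0,0,-0.03,0.07,-1],[-0.66,-0.05,0,0,-0.03,0.07,-1],[-0.66,-0.05,0,0,-0.03,0.07,-1],[-0.66,-0.05,0,0,-0.03,0.07,-1],[-0.66,-0.05,0,0,-0.03,0.07,-1]]

```text
time: 5.2
tool_pos: [0.4835, 0.0314, 0.3799]
tcp_rot: [2.064, 1.879, 0.418]
wrist_force: [0.1, -0.4, -3.6]
width: 0.106
grip_force: 70.0
```

jog_arm:
  increments:
    - [[-0.66,-0.05,0,0,-0.03,0.07,-1],[-0.66,-0.05,0,0,-0.03,0.07,-1],[-0.66,-0.05,0,0,-0.03,0.07,-1],[-0.66,-0.05,0,0,-0.03,0.07,-1],[-0.66,-0.05,0,0,-0.03,0.07,-1]]

```text
time: 5.62
tool_pos: [0.4659, -0.0662, 0.3764]
tcp_rot: [2.099, 1.835, 0.41]
wrist_force: [0.8, 0.2, -3.3]
width: 0.106
grip_force: 70.0
```

jog_arm:
  increments:
    - [[-0.66,-0.05,0,0,-0.03,0.07,-1],[-0.65,-0.05,0,0,-0.03,0.06,-1],[-0.6,-0.05,0,0,-0.03,0.06,-1],[-0.6,-0.05,0,0,-0.03,0.06,-1],[-0.6,-0.05,0,0,-0.03,0.06,-1]]

```text
time: 6.03
tool_pos: [0.4455, -0.1574, 0.3729]
tcp_rot: [2.128, 1.794, 0.4]
wrist_force: [0.4, -0.5, -2.6]
width: 0.106
grip_force: 70.0
```

Run:
```python
from h import *
np.set_printoptions(precision=4,suppress=True)
s=read_state();R=Ro.from_rotvec(s['tcp_rot']).as_matrix();print(s['tool_pos'],toolR(YAW).T@R)
im,w=cloud('wrist'); cv2.imwrite('pics/w3.png',im); np.savez('w3.npz',im=im,w=w,pos=s['tool_pos'],rot=s['tcp_rot'])
```

```text
[ 0.4455 -0.1574  0.3729] [[ 1.     -0.0044  0.0018]
 [ 0.0044  1.     -0.0013]
 [-0.0018  0.0013  1.    ]]
```

View pics/w3.png

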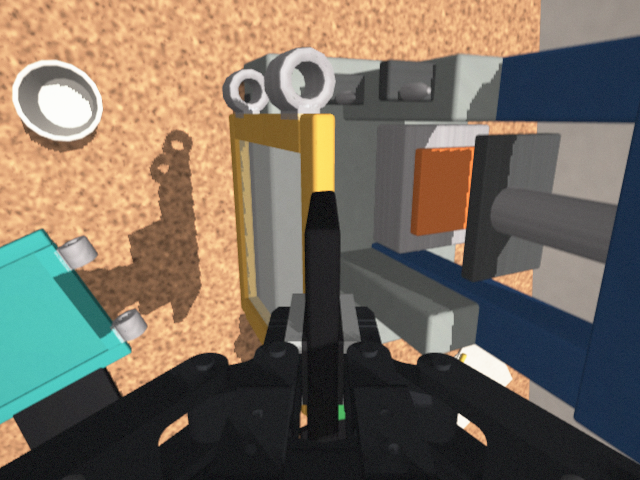

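The wrist view shows the upper knuckle ring at (303,81) and the lower one at (245,92). The upper lug is at (405,85) and the lower pin near (345,97). I'll enlarge that area to measure the pins.

Run:
```python
from h import *
z=np.load('w3.npz');c=z['im'][40:130,225:465]
c=cv2.convertScaleAbs(cv2.resize(c,None,fx=3.3333,fy=3.3333,interpolation=cv2.INTER_CUBIC),alpha=1.7,beta=15)
cv2.imwrite('pics/w3c.png',c)
w=z['w'];np.set_printoptions(precision=3,suppress=True,linewidth=200)
print(w[60:122:5,380:446:6,2]); print(w[85:112:4,325:372:5,2])
```

```text
[[0.08  0.208 0.21  0.21  0.211 0.209 0.209 0.21  0.209 0.208 0.214]
 [0.198 0.207 0.211 0.21  0.21  0.21  0.21  0.209 0.211 0.21  0.213]
 [0.2   0.208 0.211 0.21  0.209 0.21  0.209 0.211 0.211 0.21    nan]
 [0.2   0.208 0.21  0.21  0.21  0.21  0.21  0.212 0.21  0.21  0.213]
 [0.2   0.208 0.21  0.211 0.21  0.211 0.21  0.211 0.21  0.21  0.214]
 [0.201 0.208 0.209 0.21  0.212 0.219 0.225 0.228 0.232 0.21  0.215]
 [0.202 0.208 0.211 0.21  0.214 0.221 0.226 0.23  0.232 0.211 0.215]
 [0.202 0.208 0.21  0.21  0.213 0.219 0.223 0.227 0.211 0.21  0.217]
 [0.144 0.154 0.162 0.169 0.177 0.184 0.191 0.198 0.205 0.21  0.217]
 [0.143 0.154 0.163 0.171 0.177 0.185 0.192 0.198 0.205 0.21  0.217]
 [0.145 0.154 0.162 0.171 0.179 0.185 0.191 0.198 0.204 0.211 0.216]
 [0.146 0.156 0.163 0.17  0.179 0.186 0.193 0.199 0.205 0.211 0.217]
 [0.08  0.08  0.08  0.08  0.08  0.081 0.08  0.081 0.081 0.08  0.08 ]]
[[0.271 0.271 0.12  0.12  0.12  0.12  0.121 0.12  0.123 0.128]
 [0.272 0.272 0.12  0.119 0.12  0.12  0.12  0.12  0.122 0.13 ]
 [0.271 0.272 0.121 0.128 0.135 0.14  0.121 0.121 0.122 0.13 ]
 [0.272 0.271 0.118 0.128 0.137 0.14  0.12  0.119 0.121 0.13 ]
 [0.271 0.12  0.119 0.125 0.134 0.136 0.12  0.12  0.12  0.13 ]
 [0.081 0.08  0.08  0.079 0.086 0.095 0.105 0.114 0.123 0.129]
 [0.08  0.081 0.08  0.081 0.086 0.096 0.105 0.114 0.122 0.13 ]]
```

View pics/w3c.png

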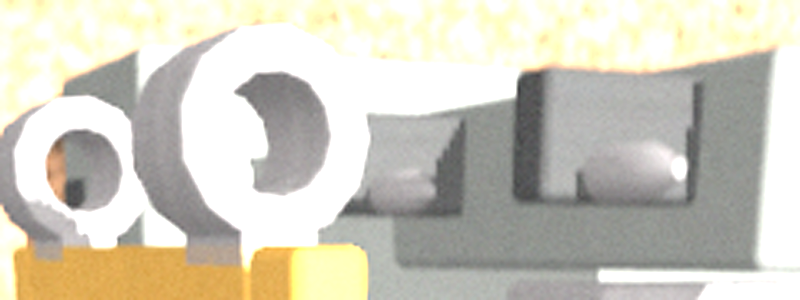

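The crop shows the upper pin with its tip at about (680,167), which is full-image (429,90), and the lower pin at (400,190). The upper knuckle ring is centred near (275,132), which is (307.5,80). Next is the offset from ring to pin.

```bash
cat >> h.py <<'E'
def ring(im,w,box,z0):
    u0,v0,u1,v1=box; h=cv2.cvtColor(im,cv2.COLOR_BGR2HSV)
    m=np.zeros(h.shape[:2],bool); m[v0:v1,u0:u1]=1
    m&=(abs(w[...,2]-z0)<.0025)&(h[...,1]<70)
    p=w[m]; (c,r)=cv2.minEnclosingCircle((p[:,:2]*1000).astype(np.float32))
    print('ring n',len(p),'z',np.median(p[:,2]),'c',np.round(c,1),'r',round(r,1))
    return np.array(c)/1000,np.median(p[:,2])
E
python3 - <<'E'
from h import *
np.set_printoptions(precision=4,suppress=True)
z=np.load('w3.npz');im,w=z['im'],z['w'];s=dict(tool_pos=z['pos'],tcp_rot=z['rot'])
R=Ro.from_rotvec(s['tcp_rot']).as_matrix()
sub=w[45:112,265:336].reshape(-1,3); hist=np.histogram(sub[:,2],np.arange(.24,.30,.002)); print(dict(zip(np.round(hist[1],3),hist[0])))
zt=s['tool_pos'][2]-.3709+.270
print('expected ring top',zt)
ring(im,w,(262,40,340,116),zt)
print('ringray',ray('wrist',(307.5,79.6),zt,s))
pin=ray('wrist',(429,90.1),.232,s); print('pin tip',pin,'low',ray('wrist',(345+9,97),.142,s))
v=w[80:104,395:440].reshape(-1,3); v=v[(v[:,2]>.215)&(v[:,2]<.2325)]; print('pin pts',len(v),np.percentile(v,[2,50,98],axis=0))
v=w[90:104,335:358].reshape(-1,3); v=v[(v[:,2]>.125)&(v[:,2]<.1425)]; print('low pts',len(v),np.percentile(v,[2,50,98],axis=0))
# hinge-block front plane / stop block for yaw
print('P pin',P(0,118,232))
# gate yaw in world from yellow rail
h=cv2.cvtColor(im,cv2.COLOR_BGR2HSV); m=(h[...,0]>18)&(h[...,0]<34)&(h[...,1]>130)&(abs(w[...,2]-(zt+.016))<.004)
p=w[m];print('rail',len(p),p.mean(0),np.percentile(p,[2,98],axis=0))
E
```

```text
{np.float64(0.24): np.int64(0), np.float64(0.242): np.int64(0), np.float64(0.244): np.int64(0), np.float64(0.246): np.int64(0), np.float64(0.248): np.int64(2), np.float64(0.25): np.int64(51), np.float64(0.252): np.int64(131), np.float64(0.254): np.int64(136), np.float64(0.256): np.int64(131), np.float64(0.258): np.int64(149), np.float64(0.26): np.int64(146), np.float64(0.262): np.int64(151), np.float64(0.264): np.int64(155), np.float64(0.266): np.int64(165), np.float64(0.268): np.int64(227), np.float64(0.27): np.int64(1518), np.float64(0.272): np.int64(539), np.float64(0.274): np.int64(0), np.float64(0.276): np.int64(0), np.float64(0.278): np.int64(0), np.float64(0.28): np.int64(0), np.float64(0.282): np.int64(0), np.float64(0.284): np.int64(0), np.float64(0.286): np.int64(0), np.float64(0.288): np.int64(0), np.float64(0.29): np.int64(0), np.float64(0.292): np.int64(0), np.float64(0.294): np.int64(0), np.float64(0.296): np.int64(0)}
expected ring top 0.27196953260244255
ring n 2152 z 0.2715479238740966 c [499.9 -78. ] r 13.7
ringray [ 0.4998 -0.0769  0.272 ]
pin tip [ 0.5928 -0.0925  0.232 ] low [ 0.5929 -0.0927  0.142 ]
pin pts 371 [[ 0.5875 -0.0978  0.2154]
 [ 0.59   -0.0914  0.2244]
 [ 0.6135 -0.0869  0.232 ]]
low pts 176 [[ 0.5879 -0.0959  0.1263]
 [ 0.5903 -0.0912  0.1354]
 [ 0.5939 -0.087   0.1423]]
P pin [ 0.5915 -0.0956  0.232 ]
rail 1761 [ 0.4945 -0.1046  0.2873] [[ 0.489  -0.1191  0.2846]
 [ 0.5004 -0.0906  0.2888]]
```

Run:
```python
from h import *
s=read_state(); plan(s['tool_pos']+np.array([.0927,-.0152,0]),toolR(YAW),10)
```

```text
x10 [ 0.002  0.284  0.132 -0.002  0.002 -0.004]
```

jog_arm:
  increments:
    - [[0,0.28,0.13,0,0,0,-1],[0,0.28,0.13,0,0,0,-1],[0,0.28,0.13,0,0,0,-1],[0,0.28,0.13,0,0,0,-1],[0,0.28,0.13,0,0,0,-1]]

```text
time: 6.5
tool_pos: [0.4933, -0.1639, 0.3729]
tcp_rot: [2.127, 1.796, 0.402]
wrist_force: [0.2, -0.3, -3.6]
width: 0.107
grip_force: 69.8
```

jog_arm:
  increments:
    - [[0,0.28,0.13,0,0,0,-1],[0,0.28,0.13,0,0,0,-1],[0,0.28,0.13,0,0,0,-1],[0,0.28,0.13,0,0,0,-1],[0,0.28,0.13,0,0,0,-1]]

```text
time: 6.92
tool_pos: [0.5386, -0.1724, 0.3729]
tcp_rot: [2.128, 1.794, 0.401]
wrist_force: [-1.2, -0.2, -3.5]
width: 0.107
grip_force: 69.8
```

Run:
```python
from h import *
np.set_printoptions(precision=4,suppress=True)
s=read_state();R=Ro.from_rotvec(s['tcp_rot']).as_matrix();print(s['tool_pos'],(toolR(YAW).T@R)[[1,2,0],[0,1,2]],s['wrist_force'])
im,w=cloud('wrist'); np.savez('w4.npz',im=im,w=w,pos=s['tool_pos'],rot=s['tcp_rot'])
zt=s['tool_pos'][2]-.3729+.2715
c,zr=ring(im,w,(262,40,340,116),zt)
d=np.r_[np.array([.5925,-.0925])-c,0]; print('delta',d,'tool units',R.T@d/.03,'up z units',R.T@[0,0,1])
c=im[20:140,225:425]; cv2.imwrite('pics/w4c.png',cv2.convertScaleAbs(cv2.resize(c,None,fx=4,fy=4,interpolation=cv2.INTER_CUBIC),alpha=1.7,beta=15))
```

```text
[ 0.5386 -0.1724  0.3729] [0.0044 0.0005 0.0019] [-1.1745 -0.2453 -3.4662]
ring n 2177 z 0.2712180364478833 c [592.7 -92.7] r 13.7
delta [-0.0002  0.0002  0.    ] tool units [ 0.0066 -0.0065 -0.003 ] up z units [ 0.0036  0.4221 -0.9065]
```

View pics/w4c.png

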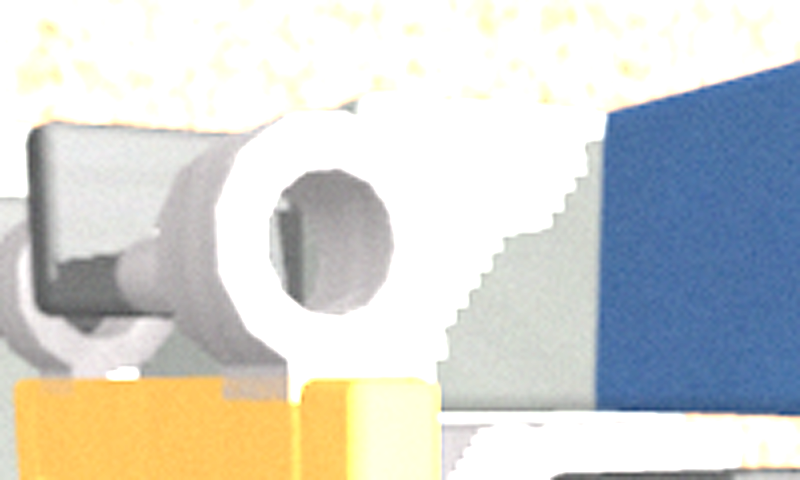

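The picture shows the upper ring centred at crop (335,240), with the upper pin emerging just under it at (140,275). They are aligned within 1 mm, so I'll lower in steps and watch the force.

jog_arm:
  increments:
    - [[0,-0.05,0.11,0,0,0,-1],[0,-0.05,0.11,0,0,0,-1],[0,-0.05,0.11,0,0,0,-1],[0,-0.05,0.11,0,0,0,-1],[0,-0.05,0.11,0,0,0,-1]]

```text
time: 7.38
tool_pos: [0.5372, -0.1723, 0.3542]
tcp_rot: [2.128, 1.794, 0.401]
wrist_force: [-0.5, -0.5, -3.7]
width: 0.11
grip_force: 69.8
```

jog_arm:
  increments:
    - [[0,-0.03,0.06,0,0,0,-1],[0,-0.03,0.06,0,0,0,-1],[0,-0.03,0.06,0,0,0,-1],[0,-0.03,0.06,0,0,0,-1],[0,0,0,0,0,0,-1]]

```text
time: 7.8
tool_pos: [0.5373, -0.1722, 0.3464]
tcp_rot: [2.128, 1.794, 0.401]
wrist_force: [0.5, 1.0, -3.7]
width: 0.1
grip_force: 69.8
```

jog_arm:
  increments:
    - [[0,-0.02,0.06,0,0,0,-1],[0,-0.02,0.06,0,0,0,-1],[0,-0.03,0.06,0,0,0,-1],[0,-0.03,0.06,0,0,0,-1],[0,-0.02,0.05,0,0,0,-1]]

```text
time: 8.22
tool_pos: [0.5379, -0.1723, 0.3371]
tcp_rot: [2.128, 1.794, 0.401]
wrist_force: [0.3, -0.4, -3.4]
width: 0.109
grip_force: 69.9
```

Run:
```python
from h import *
np.set_printoptions(precision=4,suppress=True)
s=read_state();R=Ro.from_rotvec(s['tcp_rot']).as_matrix();print(s['tool_pos'],(toolR(YAW).T@R)[[1,2,0],[0,1,2]],s['wrist_force'])
im,w=cloud('wrist')
ring(im,w,(262,40,340,116),s['tool_pos'][2]-.1016)
```

```text
[ 0.5379 -0.1723  0.3371] [0.0045 0.0006 0.0018] [ 0.2985 -0.3503 -3.3527]
ring n 2218 z 0.23544444313917637 c [592.5 -92.9] r 13.8
```

jog_arm:
  increments:
    - [[0,-0.01,0.02,0,0,0,-1],[0,-0.01,0.02,0,0,0,-1],[0,-0.01,0.02,0,0,0,-1],[0,-0.01,0.02,0,0,0,-1],[0,0,0,0,0,0,-1]]

```text
time: 8.68
tool_pos: [0.5378, -0.1723, 0.3346]
tcp_rot: [2.128, 1.794, 0.401]
wrist_force: [0.4, 0.5, -3.5]
width: 0.107
grip_force: 69.7
```

jog_arm:
  increments:
    - [[0,-0.01,0.02,0,0,0,-1],[0,0,0,0,0,0,-1],[0,0,0.01,0,0,0,-1],[0,0,0,0,0,0,-1],[0,0,0,0,0,0,-1]]

```text
time: 9.1
tool_pos: [0.538, -0.1723, 0.3339]
tcp_rot: [2.128, 1.794, 0.401]
wrist_force: [-0.1, 0.4, -2.2]
width: 0.106
grip_force: 69.7
```

jog_arm:
  increments:
    - [[0,-0.01,0.02,0,0,0,-1],[0,0,0,0,0,0,-1],[0,0,0,0,0,0,-1],[0,0,0,0,0,0,-1],[0,0,0,0,0,0,-1]]

```text
time: 9.52
tool_pos: [0.538, -0.1723, 0.3333]
tcp_rot: [2.128, 1.793, 0.401]
wrist_force: [0.3, -0.2, -3.3]
width: 0.111
grip_force: 69.9
```

Run:
```python
from h import *
np.set_printoptions(precision=4,suppress=True)
s=read_state();R=Ro.from_rotvec(s['tcp_rot']).as_matrix();print(s['tool_pos'],s['wrist_force'],s['torque'])
im,w=cloud('wrist');np.savez('w5.npz',im=im,w=w)
ring(im,w,(262,40,340,116),.232)
h=cv2.cvtColor(im,cv2.COLOR_BGR2HSV); Rz=Ro.from_euler('z',YAW,degrees=True).as_matrix()
p=w[(h[...,0]>18)&(h[...,0]<34)&(h[...,1]>130)&(abs(w[...,2]-.248)<.003)]
q=(p-np.array([.5925,-.0925,0]))@Rz; print('rail in press axes rel. pin',len(p),np.percentile(q,[2,50,98],axis=0))
```

```text
[ 0.538  -0.1723  0.3333] [ 0.342  -0.2092 -3.2976] [ 0.0431  0.3587 -0.0212]
ring n 2280 z 0.2316341308556683 c [592.4 -92.8] r 13.7
rail in press axes rel. pin 1737 [[-0.0048 -0.0424  0.2455]
 [-0.0008 -0.0273  0.2477]
 [ 0.0042 -0.0136  0.249 ]]
```

jog_arm:
  increments:
    - [[0,-0.01,0.02,0,0,0,-1],[0,0,0,0,0,0,-1],[0,0,0,0,0,0,-1],[0,0,0,0,0,0,-1],[0,0,0,0,0,0,-1]]

```text
time: 9.98
tool_pos: [0.5382, -0.1725, 0.3331]
tcp_rot: [2.127, 1.793, 0.402]
wrist_force: [-1.8, -0.6, 0.6]
width: 0.11
grip_force: 70.4
```

jog_arm:
  increments:
    - [[0,-0.01,0.02,0,0,0,-1],[0,0,0,0,0,0,-1],[0,0,0,0,0,0,-1],[0,0,0,0,0,0,-1],[0,0,0,0,0,0,-1]]

```text
time: 10.4
tool_pos: [0.5383, -0.1727, 0.3329]
tcp_rot: [2.126, 1.792, 0.402]
wrist_force: [-3.1, -2.0, 5.9]
width: 0.108
grip_force: 71.2
```

Contact, with about 9 N of seating force. I'll release with a partial opening and back out along the paddle.

jog_arm:
  increments:
    - [[0,0,0,0,0,0,-0.6],[0,0,0,0,0,0,-0.3],[0,0,0,0,0,0,0],[0,0,0,0,0,0,0],[0,0,0,0,0,0,0]]

```text
time: 10.82
tool_pos: [0.5378, -0.1721, 0.3313]
tcp_rot: [2.128, 1.794, 0.401]
wrist_force: [-0.2, 0.7, 0.6]
width: 0.503
grip_force: 0.0
```

jog_arm:
  increments:
    - [[0,0,-0.1,0,0,0,0],[0,0,-0.2,0,0,0,0],[0,0,-0.5,0,0,0,0],[0,0,-0.8,0,0,0,0],[0,0,-0.8,0,0,0,0]]

```text
time: 11.23
tool_pos: [0.5072, -0.1671, 0.3972]
tcp_rot: [2.129, 1.795, 0.4]
wrist_force: [-0.8, -0.1, 1.1]
width: 0.502
grip_force: 0.0
```

Run:
```python
from h import *
np.set_printoptions(precision=4,suppress=True)
s=read_state();R=Ro.from_rotvec(s['tcp_rot']).as_matrix();print(s['tool_pos'],s['wrist_force'],s['width'])
Rz=Ro.from_euler('z',YAW,degrees=True).as_matrix()
im,w=cloud('wrist');np.savez('w6.npz',im=im,w=w);cv2.imwrite('pics/w6.png',im)
h=cv2.cvtColor(im,cv2.COLOR_BGR2HSV); q=(w-np.array([.5925,-.0925,0]))@Rz
def st(n,m):
    p=q[m]; 
    if len(p)>10: print(n,len(p),np.percentile(p,[2,50,98],axis=0).round(4).tolist())
m=(h[...,0]>18)&(h[...,0]<34)&(h[...,1]>130)&(abs(q[...,2]-.248)<.004)&(abs(q[...,0])<.03)
st('rail',m)
for a,b in((-.165,-.12),(-.12,-.09),(-.05,-.01)): st(('rail',a,b),m&(q[...,1]>a)&(q[...,1]<b))
k=(abs(q[...,0])<.018)&(abs(q[...,1])<.018)&(abs(q[...,2]-.232)<.004); st('kn top',k)
im,w=cloud('top');np.savez('top6.npz',im=im,w=w)
h=cv2.cvtColor(im,cv2.COLOR_BGR2HSV)
g=(h[...,0]>45)&(h[...,0]<80)&(h[...,1]>120)&(abs(w[...,2]-.184)<.02)&(abs(w[...,1]+.32)<.06)
v,u=np.nonzero(g);print('plunger top cam',len(v),u.mean(),v.mean(),w[g].mean(0),ray('top',(u.mean(),v.mean()),.184))
print('plunger from pin',np.array([.5925,-.0925,0])+Rz@np.array([-.034,-.238,.184]))
```

```text
[ 0.5072 -0.1671  0.3972] [-0.8459 -0.0763  1.0755] 0.5024415806863614
rail 858 [[-0.0047, -0.0452, 0.2443], [-0.0006, -0.0302, 0.2466], [0.0044, -0.0162, 0.2483]]
('rail', -0.05, -0.01) 858 [[-0.0047, -0.0452, 0.2443], [-0.0006, -0.0302, 0.2466], [0.0044, -0.0162, 0.2483]]
kn top 1288 [[-0.0115, -0.0157, 0.2284], [-0.0008, -0.0012, 0.2316], [0.0117, 0.0099, 0.2334]]
plunger top cam 141 399.0851063829787 245.91489361702128 [ 0.5186 -0.3208  0.1838] [ 0.5186 -0.3207  0.184 ]
plunger from pin [ 0.5197 -0.3216  0.184 ]
```

View pics/w6.png

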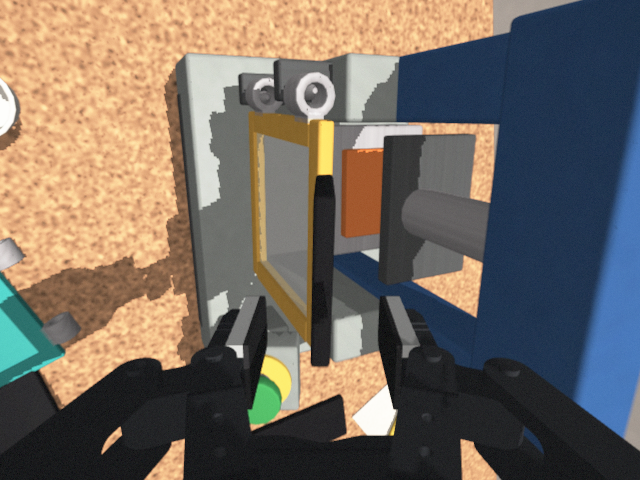

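The picture shows both knuckles down over their pins, visible in the bores at (313,95) and (263,95). The gate lies shut and the fingers are clear of the paddle (322,270). The plunger is at about (265,398). Next is a hover over the plunger with shut fingers.

Run:
```python
from h import *
R=toolR(YAW); c=np.array([.519,-.321,.184]); plan(c-.108*R[:,2],R,10)
```

```text
x10 [-0.498 -0.202  0.351  0.008  0.    -0.004]
```

jog_arm:
  increments:
    - [[-0.7,-0.2,-0.1,0.01,0,-0.01,-1],[-0.8,-0.3,0,0.01,0,-0.01,-1],[-0.8,-0.3,0,0.01,0,-0.01,-1],[-0.8,-0.3,0,0.01,0,0,-1],[-0.8,-0.3,0,0.01,0,0,-1]]
  force: 40

```text
time: 11.75
tool_pos: [0.4489, -0.2769, 0.3814]
tcp_rot: [2.128, 1.8, 0.396]
wrist_force: [0.9, -0.2, 0.4]
width: -0.003
grip_force: 0.0
```

jog_arm:
  increments:
    - [[-0.6,-0.3,0.6,0.01,0,0,-1],[-0.5,-0.3,0.8,0.01,0,0,-1],[0,0,0.8,0.01,0,0,-1],[0,0,0.8,0,0,0,-1],[0,0,0.6,0,0,0,-1]]

```text
time: 12.17
tool_pos: [0.4718, -0.3133, 0.2734]
tcp_rot: [2.133, 1.801, 0.393]
wrist_force: [0.4, -0.1, 0.2]
width: 0.002
grip_force: 0.0
```

Run:
```python
from h import *
np.set_printoptions(precision=4,suppress=True)
s=read_state();R=toolR(YAW); c=np.array([.519,-.321,.184]); plan(c-.073*R[:,2],R,1); print(s['tool_pos'],s['width'],s['wrist_force'])
im,w=cloud('wrist')
h=cv2.cvtColor(im,cv2.COLOR_BGR2HSV)
g=(h[...,0]>45)&(h[...,0]<80)&(h[...,1]>120)&(abs(w[...,2]-.184)<.02); p=w[g]
r=cv2.minAreaRect((p[:,:2]*1000).astype(np.float32));print(len(p),r,p.mean(0))
```

```text
x1 [ 0.006  0.196  0.939 -0.104 -0.023 -0.029]
[ 0.4718 -0.3133  0.2734] 0.0016968283572295513 [ 0.4084 -0.1308  0.2065]
4730 ((521.095458984375, -316.44671630859375), (33.7889518737793, 36.59298324584961), 69.02193450927734) [ 0.5213 -0.3149  0.1838]
```

jog_arm:
  increments:
    - [[0.03,0.1,0.2,-0.1,0,0,-1],[0.03,0.1,0.2,0,0,0,-1],[0,0,0.2,0,0,0,-1],[0,0,0.2,0,0,0,-1],[0,0,0.1,0,0,0,-1]]

```text
time: 12.63
tool_pos: [0.4897, -0.3142, 0.2543]
tcp_rot: [2.122, 1.795, 0.402]
wrist_force: [-0.5, 0.3, 0.2]
width: -0.0
grip_force: 0.0
```

jog_arm:
  increments:
    - [[0,0,0.1,0,0,0,-1],[0,0,0.1,0,0,0,-1],[0,0,0.08,0,0,0,-1],[0,0,0.06,0,0,0,-1],[0,0,0,0,0,0,-1]]

```text
time: 13.05
tool_pos: [0.4937, -0.315, 0.2453]
tcp_rot: [2.123, 1.795, 0.402]
wrist_force: [-4.0, 1.3, 4.2]
width: 0.002
grip_force: 3.2
```

jog_arm:
  increments:
    - [[0,0,0.08,0,0,0,-1],[0,0,0.08,0,0,0,-1],[0,0,0.08,0,0,0,-1],[0,0,0.06,0,0,0,-1],[0,0,0.03,0,0,0,-1]]

```text
time: 13.47
tool_pos: [0.4974, -0.3157, 0.2378]
tcp_rot: [2.122, 1.797, 0.402]
wrist_force: [-18.3, 5.7, 21.0]
width: 0.001
grip_force: 13.5
```

jog_arm:
  increments:
    - [[0,0,0.04,0,0,0,-1],[0,0,0.03,0,0,0,-1],[0,0,0.03,0,0,0,-1],[0,0,0,0,0,0,-1],[0,0,0,0,0,0,-1]]

```text
time: 13.88
tool_pos: [0.4977, -0.3158, 0.2377]
tcp_rot: [2.121, 1.798, 0.402]
wrist_force: [-30.1, 10.0, 33.3]
width: 0.003
grip_force: 21.8
```

The fingertip height of 0.1716 matches the cap fully in (0.171), and the force rise shows the hard stop. I'll hold briefly, then retreat.

jog_arm:
  increments:
    - [[0,0,-0.03,0,0,0,-1],[0,0,0,0,0,0,-1],[0,0,0,0,0,0,-1],[0,0,0,0,0,0,-1],[0,0,0,0,0,0,-1]]

```text
time: 14.3
tool_pos: [0.4976, -0.3157, 0.2378]
tcp_rot: [2.121, 1.798, 0.402]
wrist_force: [-24.5, 8.2, 26.3]
width: -0.001
grip_force: 17.9
```

jog_arm:
  increments:
    - [[0,0,-0.2,0,0,0,-1],[0,0,-0.3,0,0,0,-1],[0,0,-0.4,0,0,0,-1],[0,0,-0.7,0,0,0,-1],[0,0,-0.9,0,0,0,-1]]

```text
time: 14.72
tool_pos: [0.4661, -0.3098, 0.3004]
tcp_rot: [2.127, 1.798, 0.402]
wrist_force: [-0.1, -0.3, -0.1]
width: 0.0
grip_force: 0.0
```

jog_arm:
  increments:
    - [[0,-0.4,-0.8,0,0,0,-1],[0,-0.5,-0.8,0,0,0,-1],[0,-0.5,-0.8,0,0,0,-1],[0,-0.4,-0.5,0,0,0,-1],[0,0,0,0,0,0,-1]]

```text
time: 15.13
tool_pos: [0.381, -0.2969, 0.3606]
tcp_rot: [2.12, 1.792, 0.401]
wrist_force: [0.8, -0.6, -0.2]
width: -0.005
grip_force: 0.0
```

Run:
```python
from h import *
np.set_printoptions(precision=4,suppress=True)
s=read_state();print(s['time'],s['tool_pos'],s['wrist_force'])
Rz=Ro.from_euler('z',YAW,degrees=True).as_matrix()
a=[]
for n in('top','scene','wrist'):
    im,w=cloud(n);a.append(im)
    h=cv2.cvtColor(im,cv2.COLOR_BGR2HSV); q=(w-np.array([.5925,-.0925,0]))@Rz
    g=(h[...,0]>45)&(h[...,0]<80)&(h[...,1]>120)&(abs(w[...,2]-.18)<.02)&(abs(w[...,1]+.32)<.06)
    print(n,'cap',w[g].mean(0))
    m=(h[...,0]>18)&(h[...,0]<34)&(h[...,1]>130)&(abs(q[...,2]-.248)<.006)&(abs(q[...,0])<.03)
    if m.sum()>10: print('rail',m.sum(),np.percentile(q[m],[2,50,98],axis=0).tolist(),'slope',np.polyfit(q[m][:,1],q[m][:,0],1))
c=lambda i,x0,y0,x1,y1:cv2.resize(i[y0:y1,x0:x1],(400,400),interpolation=cv2.INTER_CUBIC)
cv2.imwrite('pics/f.png',np.hstack([c(a[0],290,150,430,290),c(a[1],270,190,420,340)]))
```

```text
15.1333 [ 0.381  -0.2969  0.3606] [ 0.7808 -0.6217 -0.2451]
top cap [ 0.5187 -0.3208  0.1837]
rail 41 [[-0.006736633463071304, -0.1634407130066813, 0.24220184277524703], [-0.0025095883793596514, -0.040589509856009585, 0.24569443885281203], [0.00263652658890213, -0.017120123595641152, 0.25170250008841033]] slope [ 0.0151 -0.0013]
scene cap [ 0.5252 -0.3286  0.1847]
rail 61 [[-0.0018575248397507604, -0.15669665281578096, 0.24202717304092147], [0.0044820277578787185, -0.06774653553663582, 0.24528577011207603], [0.007597935871887116, -0.02053092287490952, 0.25100250110505595]] slope [0.0106 0.0049]
wrist cap [ 0.519  -0.3191  0.1832]
rail 70 [[-0.011865406695648463, -0.15759365016171542, 0.24202434481220234], [-0.002600289959703426, -0.14048578693823358, 0.24238470129512052], [0.0015025010426513044, -0.11421367058997475, 0.2525241373642662]] slope [-0.2239 -0.0346]
```

View pics/f.png

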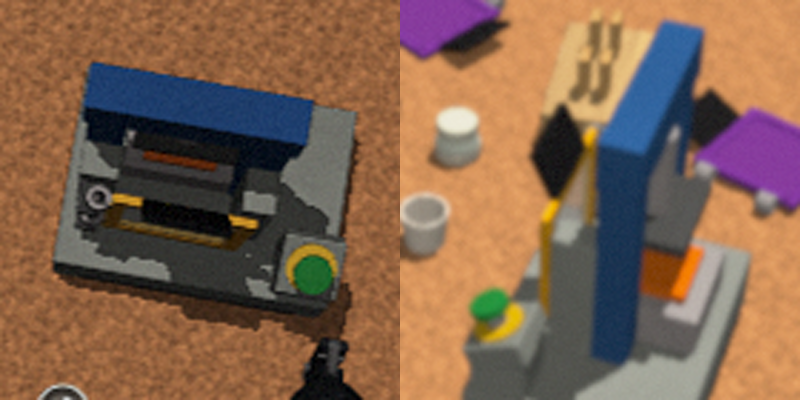

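The final picture shows the gate hung parallel to the press front (slope under 1°) at (180,215). The green cap is out again at (313,272), the jar and pot are where they were, and the gripper is clear. Handing in.

```bash
python3 -c "
from workcell import bot
print(bot.finish_job())"
```

```text
the job is handed in; nothing more can be done
None
```

I hung the gate fully down on both pins and left it shut across the press front, then pushed the start plunger fully in, held it about half a second and let it spring out; the job is handed in after about 15 s of robot time. The wrist force reached about 46 N at the plunger's stop, against a limit of 120 N.

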